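Mount the detector carrier on the dovetail rail and clamp it

TASK

The detector carrier is lying on its end beside the optical rail. Stand it up, slide it onto the dovetail from the rail's open end, with the clamp still open and the knob on the front (scale) side, until it is right up against the stop block; then turn the knob clockwise until it is fully tight and let go. Leave the other things on the desk where they are.

Things in the scene. Friction and masses are not known exactly. Their poses are not given: they have to be found in the camera images.
- carrier: Detector carrier: grey dovetail base under a black detector head. Origin: underside centre. x across the rail, y along it, z up through the head. Base 76 x 64 mm (x, y), z 0 to 42 mm; waist 42 mm wide to z 60; head 46 x 64 mm, z 60 to 116 (socket on top to 127). Lens on -y, red knob on -x. About 0.6 kg, centre of mass near z 56. It starts lying on its flat +y end, so +y points down.
- knob_grip (a point): Centre of the red bar grip of the clamp knob, at x -62, y 0, z 57 mm of the carrier. The bar is 46 mm long, 12 mm thick, 24 mm deep along the screw axis, which points out and up at 45 degrees (carrier -x and +z). Below the bar, 10 mm inward of this point, is a round flange, 26 mm across.
- clamp_knob (a joint): Turn of the clamp knob (rad): 0 fully open, 1.4 end stop, fully tight; grows clockwise seen from outside. It stays where left (friction 0.12 N m). At value q the bar lies at 0.7 - q rad from the upward slope (carrier +x +z), counted anticlockwise seen from outside. It moves the brass jaw 2.3 mm per rad: free to slide up to about 0.4, gripping from about 1.
- rail: Fixed rail, 220 mm, along its y. Origin: centre of its underside on the desk; z up, -x the front, with scale. Foot 76 mm wide; dovetail top at z 40 mm, 48 mm wide above, 32 below. Tapered open end at y +110. Dark stop block, buffer face at y -12; behind it the lamp, y -111 to -35, 167 mm high. Home: carrier origin at x 0, y 20, z 22 mm, axes as the rail's. Play about 1 mm each side, 1.7 mm upward.
- rail_mouth (a point): Middle of the top of the rail at its open end (rail x 0, y 110, z 40 mm); the last 14 mm are tapered by 2.5 mm on the top and each side.
- case: Bystander: column case, 77 x 235 x 38 mm; leave it where it is.
- timer: Bystander: white bench timer with a red dial, 60 x 62 x 33 mm; leave it where it is.
- marker: Bystander: black-capped marker pen, 133 mm long; leave it where it is.
- hex_key: Bystander: hex key, 28 x 84 x 8 mm; leave it where it is.
- screwdriver: Bystander: red-handled screwdriver, 196 mm long; leave it where it is.
- buffer: Bystander: small clear bottle with a blue cap, 56 mm across, 103 mm high; leave it where it is.

How it is judged:
On the way:
1. the carrier sits on the dovetail, right up against the stop, knob to the front and clamp still open (x of carrier in the frame of rail between -0.003 and 0.003 m and y of carrier in the frame of rail between 0.016 and 0.023 m and z of carrier in the frame of rail between 0.019 and 0.025 m and angle between the y axis of carrier and the y axis of rail, either way round below 0.06 rad and angle between the z axis of carrier and the z axis of rail, either way round below 0.06 rad and x of knob_grip in the frame of rail below -0.04 m and value of joint clamp_knob below 0.5 rad), for 0.2 s.
At the end, for the whole second after the job is handed in: the carrier is seated on the rail, within 3 mm of the stop, within 3 mm sideways and in height and 0.06 rad of straight, knob on the front side and turned to more than 1.1 rad, at rest and released (x of carrier in the frame of rail between -0.003 and 0.003 m and y of carrier in the frame of rail between 0.016 and 0.023 m and z of carrier in the frame of rail between 0.019 and 0.025 m and angle between the y axis of carrier and the y axis of rail, either way round below 0.06 rad and angle between the z axis of carrier and the z axis of rail, either way round below 0.06 rad and x of knob_grip in the frame of rail below -0.04 m and value of joint clamp_knob above 1.1 rad and linear speed of carrier below 0.02 m/s); the robot touches nothing.
It fails at once if a bystander was moved more than 40 mm (distance of any of case, timer, marker, hex_key, screwdriver, buffer from where it was at the start of the episode above 0.04 m).
It also fails if it takes over 72 s, if anything falls off the work surface, if the arm or the gripper's body presses on something with over 40 N, if the wrist force passes 120 N, or if a joint passes its speed limit or range.

ROBOT

A 6-joint arm with a two-finger parallel gripper is mounted at the origin on a cart in front of the work surface, level with it; the furniture and walls round the work are solid. World frame = base frame: x ahead of the robot, y to its left, z up, the work surface at z = 0. Lengths are in m, angles in rad, forces in N, time in s.
With the tool pointing down it reaches from about 0.3 to 1 m from the base axis. Payload 5.1 kg.
Tool frame: the origin (TCP) lies on the centre line of the jaws, within the pads' length; the fingertips stand bot.tcp_to_tips ahead of it and the grasp point (between the pads) lies 3 mm ahead of it (bot.tcp_to_tips is the distance from the TCP to the fingertips, in m); z points along the fingers, y is the line along which they close (so a half turn about z gives the same grasp; the last joint's range is limited). The gripper opens to 95 mm and grips with 3 to 60 N. Pads are 20 mm wide; open, the fingers measure 119 mm over their backs; the gripper's body (75 mm by 180 mm) begins 59 mm behind the grasp point.
Start: joints at [1.021, 0.124, 1.65, -0, 1.367, -0.083], TCP at [0.293, 0.58, 0.237] pointing down, gripper open.
Joint ranges: [-2.61, 2.61], [-1.02, 2.33], [0.03, 2.71], [-1.35, 4.49], [0.32, 2.68], [-2.91, 2.91]. Speed limits (rad/s): [2.57, 2.57, 3.14, 3.14, 3.14, 3.14].

INTERFACE

Orientations are given as [roll, pitch, yaw] about the fixed x, y, z axes, in that order (R = Rz(yaw) Ry(pitch) Rx(roll)).
In Python, from cell import monitor, imaging, job, bot gives the robot as it stands. The module is installed in compiled form; this text tells all that it offers.
- The arm moves only by the tool jog_arm, never from a script. Its argument "commands" is one flat list of numbers, 4 for each row, row after row: the shift along the tool's x, y, z in m, then the turn about the tool's z in degrees. A call has 1 to 20 rows; each row is the pose to reach, as a shift and turn from the pose commanded when the call began, along the tool's axes at that moment; what a row does not reach only later rows make up. A row lasts 1/10 s, in which the tool goes at most 50 mm and 8.59 degrees, less where a joint would pass 70% of its speed; a pose out of reach is approached as far as the arm can. A call with a gripper value outside its range is refused whole. "grip" is the finger opening in m, from 0 to 0.0951, set as the call begins (left out, the last holds). The fingers move at their own pace and stop on an object; "newtons" is the grip in N (left out, the last holds). Time passes only in rows, so rows that repeat a pose let the fingers close. It gives the time, the measured TCP pose, the force, the opening and the grip force at its end, in the units of the state.
- monitor.sense(): the state, without advancing time (a new reading comes with each control period).
- imaging.get_image(name): name is "scene" or "top" or "wrist"; returns the picture (400x640x3 uint8, red, green, blue); there is no depth.
- imaging.camera_model(name): a dict with "fx", "fy", "cx", "cy" (pixels), "dist_coeffs" ([k1, k2, p1, p2, k3] as OpenCV has them; the pictures are not rectified), "T" (4x4, takes a point from camera to world coordinates). Camera axes: x right, y down, z forward; pixel columns grow to the right and rows downward; lengths in m; the calibration is good to about 2 mm. A picture is of the moment at which its call begins: read the wrist's pose just before it. camera_model takes no time and is no camera call; for the wrist camera it gives the pose at the moment of the call.
- job.hand_in(): hands the job in; it is judged then, once.
The state is a dict: "time": time; "joint_pos": joint angles; "joint_vel": joint speeds; "joint_efforts": joint torques, N m; "tool_pos": TCP position; "orientation": TCP orientation; "contact_force": force on the tool from outside, world axes, zero at the start; "wrist_torque": the same for the moment, N m; "finger_gap": finger opening in m; "grasp_force": force on a finger pad.
Only numpy, scipy, OpenCV 4.12 (cv2) and the standard library are available. Lean on these libraries where they do the work, as an engineer would, in place of code of your own. Each camera call takes 0.05 s, during which the arm holds its last target. There are 200 camera calls.

## Working session

There is one attempt and no reset: what is moved stays moved. The work goes in short steps, Python scripts to look and compute and a tool call to move; the robot and the scene stay as the last step left them, time stands still between calls to the robot, and variables do not carry over. Pictures are saved under pics/ and viewed, at most 10 in all, crops included, and the job is handed in when it is done.

Besides the shell and the picture viewer there is one more tool, called after "Request:" as name(argument=value, ...) on one line, values as JSON. jog_arm: Moves the arm, as the interface text tells. Its arguments: {"type":"object","properties":{"commands":{"type":"array"},"grip":{"type":"number"},"newtons":{"type":"number"}},"required":["commands"]}

```bash
mkdir -p pics; ls
python3 - <<'E'
from cell import monitor, imaging, job, bot
import cv2,numpy as np
for n in ("scene","top"):
    im=imaging.get_image(n); cv2.imwrite(f"pics/{n}0.png",im[...,::-1])
    m=imaging.camera_model(n); print(n,m)
print(monitor.sense(),bot.tcp_to_tips)
print(imaging.camera_model("wrist"))
E
```

```text
pics
scene {'fx': 495.699260752135, 'fy': 495.699260752135, 'cx': 314.16854809355857, 'cy': 193.11270783230162, 'dist_coeffs': array([-0.13271605,  0.        ,  0.        ,  0.        ,  0.        ]), 'T': array([[-0.69234308, -0.42818379,  0.58079231, -0.30592384],
       [-0.72144569,  0.39592349, -0.56812032,  1.03413721],
       [ 0.0133106 , -0.81234428, -0.58302624,  0.87207738],
       [ 0.        ,  0.        ,  0.        ,  1.        ]])}
top {'fx': 381.64419840712225, 'fy': 381.64419840712225, 'cx': 312.27361996651905, 'cy': 197.5073033643838, 'dist_coeffs': array([0.02924976, 0.        , 0.        , 0.        , 0.        ]), 'T': array([[ 1.41189120e-01, -9.70106986e-01,  1.97377983e-01,
         3.02629322e-01],
       [-9.89982605e-01, -1.38409625e-01,  2.78786339e-02,
         2.21080023e-01],
       [ 2.73755125e-04, -1.99336929e-01, -9.79930974e-01,
         1.14614369e+00],
       [ 0.00000000e+00,  0.00000000e+00,  0.00000000e+00,
         1.00000000e+00]])}
{'time': 0.1, 'joint_pos': array([ 1.02137208e+00,  1.24430540e-01,  1.65152298e+00, -2.69188861e-05,
       
[... 341 characters left out ...]
tation': array([-3.13974742e+00, -1.26368054e-04,  2.67479984e+00]), 'contact_force': array([-0.13875078, -0.12099158,  0.11842985]), 'wrist_torque': array([ 0.00238435, -0.02594177,  0.01000401]), 'grasp_force': 0.0, 'finger_gap': 0.09507807892208217} 0.022
{'fx': 283.9480620303185, 'fy': 283.9480620303185, 'cx': 320.4372787693406, 'cy': 201.70538132046528, 'dist_coeffs': array([-0.04227614,  0.        ,  0.        ,  0.        ,  0.        ]), 'T': array([[ 0.45012861,  0.86699339,  0.21379126,  0.23238298],
       [ 0.89296232, -0.43661028, -0.10949775,  0.60958765],
       [-0.00159036,  0.24019561, -0.9707232 ,  0.38223004],
       [ 0.        ,  0.        ,  0.        ,  1.        ]])}
```

View pics/top0.png

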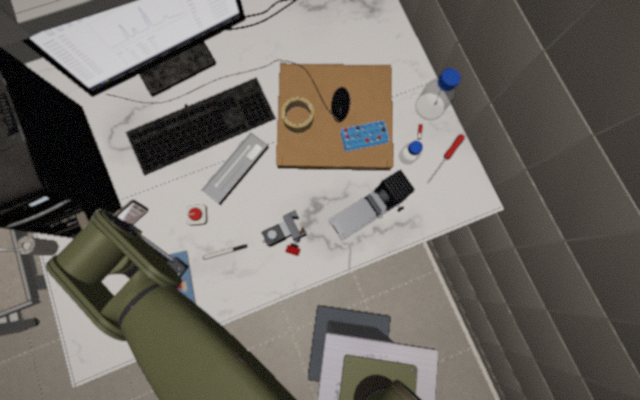

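View pics/scene0.png

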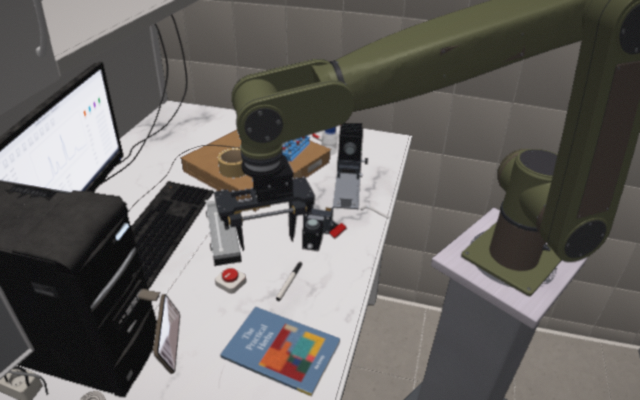

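The top view shows the carrier (head ~(270,235), base ~(297,225), red knob ~(293,250)), and the rail from (337,225), its open end, to the lamp at ~(400,188).

```bash
cat > h.py <<'E'
from cell import monitor, imaging, job, bot
import cv2,numpy as np
from scipy.spatial.transform import Rotation as Rn
def ray(m,uv):
    K=np.array([[m['fx'],0,m['cx']],[0,m['fy'],m['cy']],[0,0,1]])
    p=cv2.undistortPoints(np.array([[uv]],float),K,m['dist_coeffs'])[0,0]
    return m['T'][:3,3],m['T'][:3,:3]@np.r_[p,1]
def onz(m,uv,z):
    o,d=ray(m,uv); return o+d*(z-o[2])/d[2]
def proj(m,P):
    K=np.array([[m['fx'],0,m['cx']],[0,m['fy'],m['cy']],[0,0,1]])
    Ti=np.linalg.inv(m['T']); return cv2.projectPoints(np.atleast_2d(np.array(P,float)),cv2.Rodrigues(Ti[:3,:3])[0],Ti[:3,3],K,m['dist_coeffs'])[0][:,0]
def tool():
    s=monitor.sense(); return s['tool_pos'],Rn.from_euler('xyz',s['orientation'])
def shift(P):
    p,R=tool(); return R.inv().apply(np.array(P)-p)
E
python3 - <<'E'
from h import *
np.set_printoptions(precision=3,suppress=True)
m=imaging.camera_model("top")
for n,uv,z in [("head",(270,235),.064),("base",(297,225),.064),("knob",(293,250),.03),("mouthL",(331,221),.04),("mouthR",(343,238),.04),("stop",(375,205),.04),("timer",(197,214),.03),("marker",(225,252),0.01),("bottle",(415,148),.1),("screwdr",(430,182),0.01),("edge",(500,207),0),("edge2",(420,240),0),("case",(236,167),.04)]:
    print(n,onz(m,uv,z))
p,R=tool(); print(p,R.as_matrix())
im=cv2.imread("pics/top0.png")[155:275,230:430]; cv2.imwrite("pics/topc.png",cv2.resize(im,None,fx=4,fy=4,interpolation=cv2.INTER_CUBIC))
E
```

```text
head [0.396 0.355 0.064]
base [0.435 0.284 0.064]
knob [0.366 0.286 0.03 ]
mouthL [0.464 0.189 0.04 ]
mouthR [0.42  0.148 0.04 ]
stop [0.529 0.067 0.04 ]
timer [0.43  0.583 0.03 ]
marker [0.333 0.485 0.01 ]
bottle [ 0.698 -0.02   0.1  ]
screwdr [ 0.63  -0.096  0.01 ]
edge [ 0.585 -0.313  0.   ]
edge2 [ 0.451 -0.083  0.   ]
case [0.586 0.492 0.04 ]
[0.292 0.58  0.236] [[-0.893  0.45  -0.001]
 [ 0.45   0.893 -0.002]
 [ 0.    -0.002 -1.   ]]
```

View pics/topc.png

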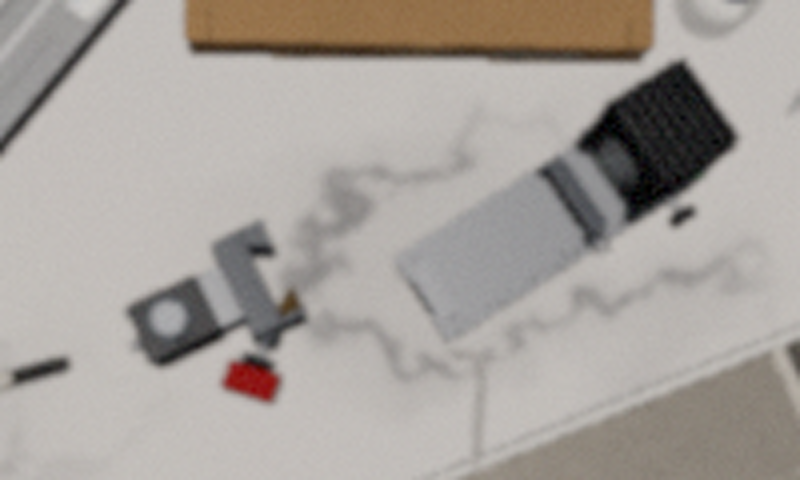

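The crop shows the carrier's lens at (168,318), its base at about (255,285) and its knob at (252,380). The rail mouth corners are at (400,262) and (450,338). I'll move the wrist camera over the carrier.

Request:
jog_arm(commands=[-0.04,-0.03,0,7,-0.08,-0.06,0,14,-0.12,-0.09,0,21,-0.16,-0.125,0,28,-0.2,-0.157,0,35,-0.2,-0.157,0,35,-0.2,-0.157,0,35,-0.2,-0.157,0,35])

```text
time: 0.9
tool_pos: [0.4001, 0.3508, 0.2365]
orientation: [-3.141, -0.001, 2.065]
contact_force: [0.4, -0.2, 0.2]
finger_gap: 0.0952
grasp_force: 0.0
```

Run:
```python
from h import *
np.set_printoptions(precision=4,suppress=True)
p,R=tool(); m=imaging.camera_model("wrist"); im=imaging.get_image("wrist"); cv2.imwrite("pics/w1.png",im[...,::-1]); np.save("pics/w1T.npy",m['T'])
print(p,R.as_matrix(),monitor.sense()['time']); print(m['T'])
```

```text
[0.4001 0.3508 0.2365] [[-0.4742  0.8804 -0.0005]
 [ 0.8804  0.4742  0.0003]
 [ 0.0005 -0.0003 -1.    ]] 0.95
[[ 0.8805  0.4603  0.1135  0.3683]
 [ 0.4741 -0.8548 -0.2112  0.409 ]
 [-0.0002  0.2397 -0.9708  0.3832]
 [ 0.      0.      0.      1.    ]]
```

View pics/w1.png

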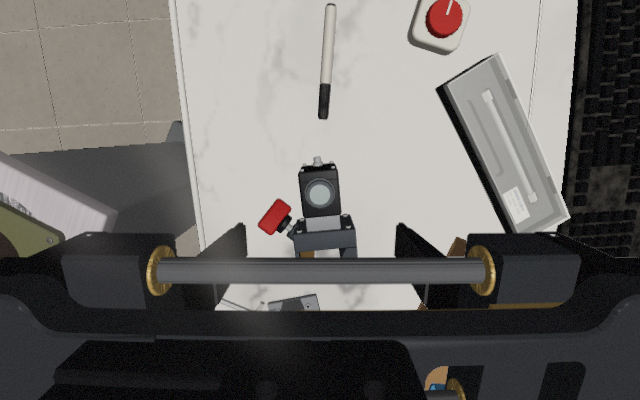

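The wrist view shows the carrier lying on its end: head x 299–341, y 165–215, lens (319,194), base (325,235), knob (275,217). The gripper hides the lower part of the frame. Next I'll fit the head's edges.

Run:
```python
from h import *
np.set_printoptions(precision=4,suppress=True)
m=imaging.camera_model("wrist"); m['T']=np.load("pics/w1T.npy")
g=cv2.GaussianBlur(cv2.imread("pics/w1.png",0),(3,3),0)
L=[];Rr=[]
for r in range(176,212,3):
    d=np.diff(g[r,285:355].astype(int)); l=285+d[:25].argmin()+.5; rr=285+40+d[40:].argmax()+.5; print(r,l,rr,end=' | ')
    L.append(onz(m,(l,r),.064)); Rr.append(onz(m,(rr,r),.064))
print()
for E in(L,Rr):
    E=np.array(E)[:,:2]; c=E.mean(0); v=np.linalg.svd(E-c)[2][0]; v*=np.sign(v[1]); print(c,v,np.degrees(np.arctan2(*v[::-1])))
print("w",np.linalg.norm(np.mean(L,0)-np.mean(Rr,0)))
d=np.diff(g[150:180,325:337].astype(int),axis=0).argmin(0); print('top row',d+150)
d=np.diff(g[205:225,306:334].astype(int),axis=0).argmax(0); print('bottom row',d+205)
for uv in [(319,194),(330,164),(320,215),(299,172)]: print(uv,onz(m,uv,.064))
```

```text
176 297.5 337.5 | 179 298.5 338.5 | 182 298.5 338.5 | 185 298.5 338.5 | 188 299.5 338.5 | 191 299.5 339.5 | 194 299.5 339.5 | 197 300.5 339.5 | 200 300.5 339.5 | 203 300.5 340.5 | 206 301.5 340.5 | 209 301.5 340.5 | 
[0.3795 0.3378] [-0.5548  0.832 ] 123.6999128659512
[0.4196 0.3594] [-0.5586  0.8295] 123.95620984311084
w 0.045484755923322046
top row [163 163 163 163 163 163 163 162 162 163 163 168]
bottom row [217 217 217 217 217 217 217 217 216 216 216 216 216 216 216 216 216 216
 215 215 215 215 215 215 215 215 215 215]
(319, 194) [0.3999 0.3469 0.064 ]
(330, 164) [0.3944 0.3831 0.064 ]
(320, 215) [0.4128 0.3252 0.064 ]
(299, 172) [0.368  0.3586 0.064 ]
```

Request:
jog_arm(commands=[0.0084,-0.0024,0.03,-5.5,0.0084,-0.0024,0.07,-5.5,0.0084,-0.0024,0.11,-5.5,0.0084,-0.0024,0.15,-5.5,0.0084,-0.0024,0.18,-5.5,0.0084,-0.0024,0.1995,-5.5,0.0084,-0.0024,0.1995,-5.5,0.0084,-0.0024,0.1995,-5.5], grip=0.095)

```text
time: 1.75
tool_pos: [0.394, 0.3575, 0.0373]
orientation: [-3.141, -0.0, 2.162]
contact_force: [0.9, 0.1, -0.0]
finger_gap: 0.0951
grasp_force: 0.0
```

Request:
jog_arm(commands=[0,0,0,0,0,0,0,0,0,0,0,0,0,0,0,0,0,0,0,0,0,0,0,0,0,0,0,0,0,0,0,0], grip=0.03, newtons=10)

```text
time: 2.55
tool_pos: [0.3945, 0.3565, 0.0372]
orientation: [3.141, 0.0, 2.16]
contact_force: [0.5, -0.3, 0.2]
finger_gap: 0.0461
grasp_force: 10.0
```

Request:
jog_arm(commands=[0.005,0,0,0,0.012,0,0,0,0.02,0,0,0,0.028,0,0,0,0.035,0,0,0,0.035,0,0,0,0.035,0,0,0])

```text
time: 3.25
tool_pos: [0.3742, 0.3867, 0.0372]
orientation: [3.141, -0.002, 2.16]
contact_force: [-2.0, 2.1, 0.4]
finger_gap: 0.0459
grasp_force: 10.0
```

Request:
jog_arm(commands=[-0.0033,0,-0.0083,0,-0.0074,0,-0.0163,0,-0.0121,0,-0.0239,0,-0.0175,0,-0.0311,0,-0.0235,0,-0.0378,0,-0.03,0,-0.0439,0,-0.037,0,-0.0495,0,-0.0446,0,-0.0544,0,-0.0525,0,-0.0586,0,-0.0525,0,-0.0586,0,-0.0525,0,-0.0586,0])

```text
time: 4.35
tool_pos: [0.4042, 0.3417, 0.0957]
orientation: [-3.141, -0.0, 2.159]
contact_force: [-0.0, -0.2, -6.2]
finger_gap: 0.0454
grasp_force: 10.0
```

Run:
```python
from h import *
im=imaging.get_image("scene"); cv2.imwrite("pics/s2.png",cv2.resize(im[90:290,180:440,::-1],None,fx=3,fy=3,interpolation=cv2.INTER_CUBIC))
```

```text
(no output)
```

View pics/s2.png

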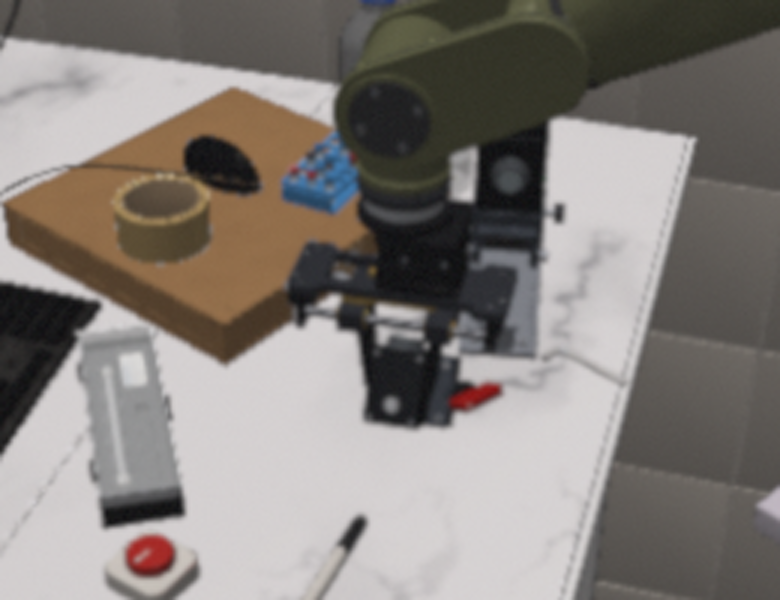

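The picture shows the carrier still level in the grip, with its socket end facing the scene camera, so the pads held it without slipping. I'll raise it slightly and ease the grip so that it swings upright.

Request:
jog_arm(commands=[0,0,-0.004,0,0,0,-0.008,0,0,0,-0.008,0,0,0,-0.008,0], newtons=7)

```text
time: 4.8
tool_pos: [0.4044, 0.3425, 0.1046]
orientation: [3.14, -0.0, 2.16]
contact_force: [-0.1, 0.2, -3.3]
finger_gap: 0.0459
grasp_force: 7.0
```

Request:
jog_arm(commands=[0,0,0,0,0,0,0,0,0,0,0,0,0,0,0,0,0,0,0,0], newtons=5.5)

```text
time: 5.3
tool_pos: [0.4045, 0.3424, 0.1044]
orientation: [3.14, -0.0, 2.16]
contact_force: [-0.9, 1.1, 0.2]
finger_gap: 0.0462
grasp_force: 5.5
```

Run:
```python
from h import *
im=imaging.get_image("scene"); w=imaging.get_image("wrist")
a=cv2.resize(im[170:260,270:370],(500,450),interpolation=cv2.INTER_CUBIC); b=w[100:280,230:350]; b=cv2.resize(b,(300,450))
cv2.imwrite("pics/s3.png",np.hstack([a,b])[...,::-1]); print(monitor.sense()['wrist_torque'])
```

```text
[0.3204793  0.11603752 0.00981512]
```

View pics/s3.png

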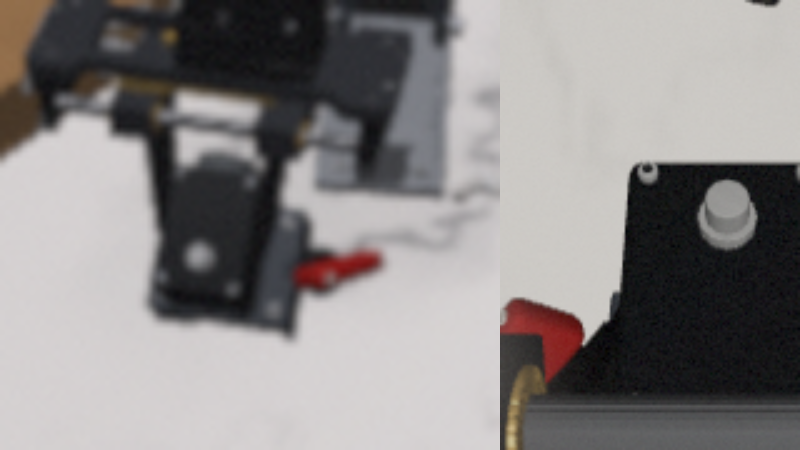

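The left half shows the carrier swung partly upright on its base edge. In the wrist view on the right, the socket is at about (321,180) and the far edge of the head's top at row 166. I'll pull it on over the edge.

Request:
jog_arm(commands=[-0.006,0,-0.0005,0,-0.012,0,-0.001,0,-0.018,0,-0.001,0,-0.024,0,-0.001,0,-0.03,0,-0.001,0,-0.036,0,0,0,-0.042,0,0,0,-0.048,0,0.001,0,-0.054,0,0.002,0,-0.06,0,0.003,0,-0.06,0,0.003,0])

```text
time: 6.5
tool_pos: [0.4373, 0.291, 0.0998]
orientation: [-3.14, 0.0, 2.159]
contact_force: [1.8, 0.0, -1.9]
finger_gap: 0.046
grasp_force: 5.5
```

Run:
```python
from h import *
im=imaging.get_image("scene"); w=imaging.get_image("wrist")
a=cv2.resize(im[160:250,270:370],(500,450),interpolation=cv2.INTER_CUBIC); b=w[100:280,230:350]; b=cv2.resize(b,(300,450))
cv2.imwrite("pics/s4.png",np.hstack([a,b])[...,::-1]); print(monitor.sense()['wrist_torque'])
```

```text
[-0.01754703 -0.4518016  -0.11660734]
```

View pics/s4.png

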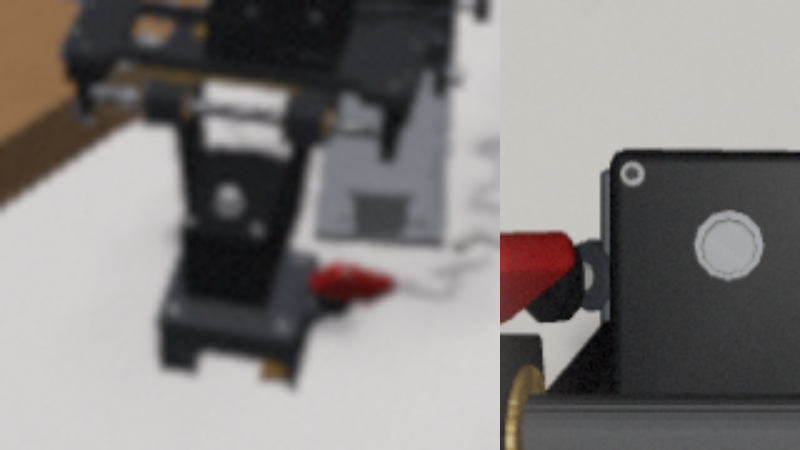

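The carrier is now almost upright, with the dovetail slot facing the camera and the knob to the right. I'll open the grip so it settles flat, then look for the socket.

Request:
jog_arm(commands=[0,0,0,0,0,0,0,0,0,0,0,0,0,0,0,0,0,0,-0.03,0,0,0,-0.07,0,0,0,-0.11,0,0,0,-0.14,0,0,0,-0.14,0,0,0,-0.14,0], grip=0.06)

```text
time: 7.6
tool_pos: [0.4377, 0.2922, 0.2416]
orientation: [3.14, 0.0, 2.16]
contact_force: [-0.1, -0.2, -1.6]
finger_gap: 0.06
grasp_force: 0.0
```

Run:
```python
from h import *
m=imaging.camera_model("wrist");im=imaging.get_image("wrist"); cv2.imwrite("pics/w5.png",im[...,::-1]); np.save("pics/w5T.npy",m['T'])
p,R=tool(); print(p,R.as_matrix()[:, :2])
```

```text
[0.43699201 0.29188065 0.23995424] [[-5.55797214e-01  8.31317197e-01]
 [ 8.31317898e-01  5.55796888e-01]
 [ 9.58384214e-05 -1.23938518e-03]]
```

View pics/w5.png

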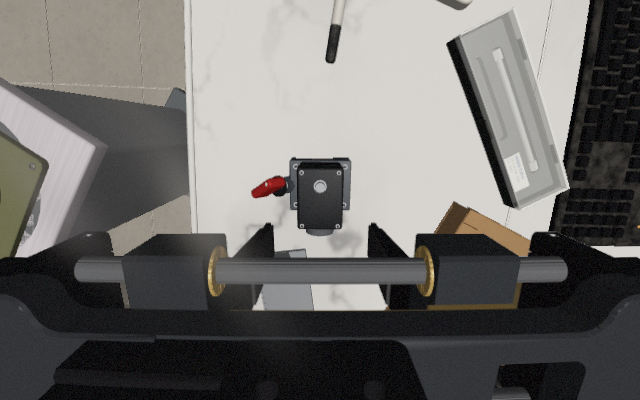

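The carrier now stands upright, with its socket at (320,187), its knob at (268,187) on the left, and the rail mouth at about (265–308, 250). I'll shift the camera over the rail.

Request:
jog_arm(commands=[-0.04,-0.005,0,-2,-0.08,-0.01,0,-4,-0.12,-0.02,0,-6,-0.16,-0.03,0,-6,-0.18,-0.03,0,-6,-0.18,-0.03,0,-6,-0.18,-0.03,0,-6,-0.18,-0.03,0,-6])

```text
time: 8.45
tool_pos: [0.5117, 0.1265, 0.2396]
orientation: [-3.14, -0.001, 2.266]
contact_force: [-0.2, -0.4, -0.3]
finger_gap: 0.0597
grasp_force: 0.0
```

Run:
```python
from h import *
m=imaging.camera_model("wrist");im=imaging.get_image("wrist"); cv2.imwrite("pics/w6.png",im[...,::-1]); np.save("pics/w6T.npy",m['T'])
p,R=tool(); print(p,R.as_matrix()[:, :2])
cv2.imwrite("pics/w6c.png",cv2.resize(im[0:240,200:460,::-1],None,fx=2.5,fy=2.5,interpolation=cv2.INTER_CUBIC))
```

```text
[0.51178079 0.1266349  0.23996325] [[-0.640597    0.76787583]
 [ 0.76787665  0.64059773]
 [ 0.00096902 -0.00112281]]
```

View pics/w6c.png

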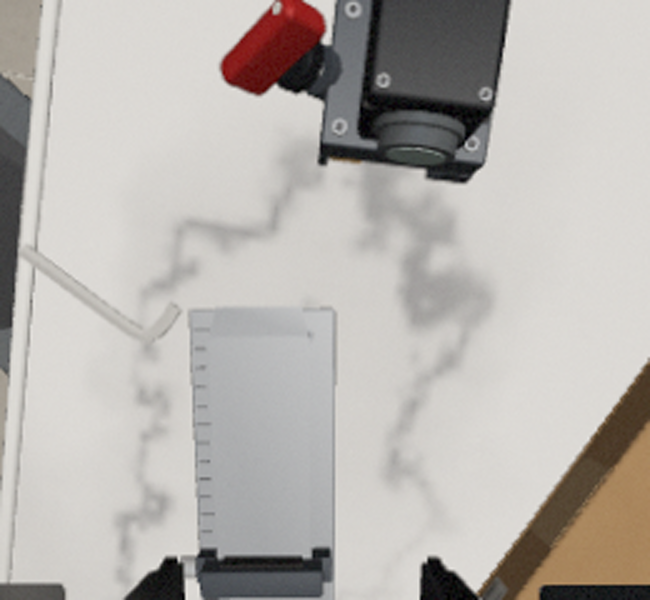

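The hex key lies left of the rail at (25–180, 245–340). The rail mouth is at crop row 310, columns 190–335, the stop bar at row 555, and the carrier's lens faces the rail. I'll get intensity profiles for the rail's edges.

Run:
```python
import cv2,numpy as np
g=cv2.imread("pics/w6.png",0).astype(float)
for r0 in (127,150,180,205):
    p=g[r0:r0+5,268:342].mean(0); print(r0,p.round().astype(int).tolist())
for c0 in (280,295,305,322): print(c0,g[112:142,c0:c0+5].mean(1).round().astype(int).tolist())
print(g[212:240,295:315].mean(1).round().astype(int).tolist())
```

```text
127 [183, 189, 197, 206, 207, 208, 207, 181, 165, 174, 174, 174, 173, 174, 174, 174, 176, 172, 171, 171, 172, 173, 172, 172, 173, 172, 172, 174, 174, 174, 174, 174, 175, 175, 175, 175, 176, 175, 177, 177, 177, 178, 179, 179, 180, 181, 182, 182, 182, 183, 183, 185, 186, 187, 190, 192, 193, 194, 194, 195, 195, 195, 195, 196, 194, 167, 174, 206, 205, 206, 207, 206, 207, 207]
150 [204, 205, 206, 206, 207, 209, 209, 209, 181, 160, 168, 165, 168, 168, 171, 173, 176, 176, 177, 176, 177, 176, 178, 177, 177, 178, 179, 179, 179, 179, 180, 180, 181, 181, 181, 182, 183, 182, 183, 183, 183, 184, 184, 184, 185, 185, 185, 186, 186, 187, 187, 187, 188, 188, 188, 189, 187, 188, 189, 188, 189, 190, 189, 191, 189, 166, 180, 207, 207, 208, 207, 207, 207, 207]
180 [210, 210, 210, 210, 211, 211, 211, 210, 210, 209, 149, 167, 162, 161, 162, 157, 169, 171, 171, 172, 172, 171, 171, 171, 172, 172, 172, 171, 172, 172, 172, 173, 174, 173, 173, 174, 174, 175, 175, 176, 176, 177, 177, 177, 178, 179, 178, 179, 178, 180, 180, 180, 180, 181, 181, 181, 179, 180, 180, 180, 180, 182, 181, 183, 182, 156, 207, 207, 206, 
[... 444 characters left out ...]
 206, 207, 207, 186, 168, 180, 180, 179, 179, 177, 177, 161, 164, 176, 176, 176, 176, 178, 172, 161, 169, 175]
295 [207, 207, 207, 207, 207, 207, 207, 208, 207, 207, 197, 181, 176, 174, 174, 174, 174, 174, 174, 174, 174, 175, 178, 182, 183, 182, 183, 183, 182, 182]
305 [208, 207, 207, 208, 208, 207, 207, 207, 207, 207, 199, 187, 183, 181, 180, 178, 177, 176, 176, 176, 177, 176, 183, 187, 187, 186, 186, 186, 186, 185]
322 [205, 205, 206, 206, 206, 205, 202, 200, 197, 195, 194, 177, 181, 193, 194, 194, 194, 193, 192, 191, 186, 177, 179, 186, 190, 191, 191, 191, 191, 191]
[167, 167, 167, 167, 167, 166, 166, 166, 166, 165, 100, 34, 19, 27, 44, 34, 43, 80, 87, 87, 86, 85, 83, 82, 80, 78, 72, 152]
```

Run:
```python
from h import *
np.set_printoptions(precision=4,suppress=True)
m=imaging.camera_model("wrist"); m['T']=np.load("pics/w6T.npy")
rr=[129,152,182,207]
for n,z,P in [("topR",.04,[(323.3,152),(323.4,182),(323.4,207)]),("topL",.04,[(283.6,182),(285.5,207)]),
  ("footL",.02,[(274.8,129),(276.2,152),(277.9,182),(278.9,207)]),("footR",.02,[(333.4,129),(333.3,152),(333,182),(333,207)])]:
    E=np.array([onz(m,p,z) for p in P])[:,:2]; c=E.mean(0); v=np.linalg.svd(E-c)[2][0]; v*=np.sign(v[1]); print(n,E.tolist(),np.degrees(np.arctan2(*v[::-1])))
for r,z in((122.6,.0375),(122.6,.03),(134,.04),(222,.04)): print(r,onz(m,(304,r),z))
# foot/ top width & centre per row
for r,l,R in((207,285.5,323.4),(182,283.6,323.4)):
    a,b=onz(m,(l,r),.04),onz(m,(R,r),.04); print('top',np.linalg.norm(a-b),(a+b)/2)
for i in range(4):
  for z in(.015,.02):
    a,b=onz(m,([274.8,276.2,277.9,278.9][i],rr[i]),z),onz(m,([333.4,333.3,333,333][i],rr[i]),z); print(z,np.linalg.norm(a-b),(a+b)/2)
# carrier socket from w5
m['T']=np.load("pics/w5T.npy"); g=cv2.imread("pics/w5.png",0)
c=cv2.HoughCircles(cv2.resize(g[160:230,290:350],None,fx=4,fy=4,interpolation=cv2.INTER_CUBIC),cv2.HOUGH_GRADIENT,1,100,param1=100,param2=15,minRadius=15,maxRadius=40)
c=c[0,0]; uv=((c[0]+.5)/4-.5+290,(c[1]+.5)/4-.5+160); print(c,uv,onz(m,uv,.127))
for r in (180,190,200,210,220): print(g[r,285:360].tolist()) if r in(190,215,220) else 0
```

```text
topR [[0.48627359583797797, 0.16107728046261344], [0.5099022270767317, 0.13304814405390686], [0.5304195897546754, 0.1085508111197091]] 130.04753689983787
topL [[0.4720911974852655, 0.10154592201577592], [0.49365686193138947, 0.07788606069671572]] 132.34877616005983
footL [[0.42212520456298297, 0.14315040142117302], [0.4410270720491294, 0.12168271762951449], [0.4665305799000265, 0.09239761224305999], [0.48829892266540686, 0.06649054309154813]] 130.82392234167264
footR [[0.4786666031399109, 0.19014976131458586], [0.4970693207998946, 0.16831660106783583], [0.5219013061852138, 0.1385334881385933], [0.5438117039613455, 0.1127943977439331]] 130.06849782959955
122.6 [0.4466 0.1728 0.0375]
122.6 [0.4461 0.1727 0.03  ]
134 [0.455  0.1626 0.04  ]
222 [0.5241 0.0774 0.04  ]
top 0.04787300988567018 [0.512  0.0932 0.04  ]
top 0.04921446893045211 [0.491  0.1173 0.04  ]
0.015 0.07452791591856006 [0.4501 0.1665 0.015 ]
0.02 0.07352461889343982 [0.4504 0.1667 0.02  ]
0.015 0.07390202266105562 [0.469  0.1446 0.015 ]
0.02 0.07290715142962029 [0.469 0.145 0.02 ]
0.015 0.07305591934306427 [0.4946 0.1146 
[... 194 characters left out ...]
np.float32(186.25)) [0.4276 0.3056 0.127 ]
[19, 28, 48, 49, 52, 50, 53, 68, 88, 90, 88, 89, 15, 32, 50, 57, 56, 61, 55, 55, 54, 59, 57, 56, 58, 54, 61, 52, 53, 83, 130, 163, 179, 178, 181, 180, 181, 182, 179, 157, 121, 62, 65, 65, 65, 66, 62, 65, 61, 60, 68, 61, 65, 61, 66, 57, 51, 37, 82, 101, 102, 102, 99, 104, 93, 142, 206, 205, 206, 206, 206, 205, 206, 208, 207]
[195, 197, 199, 198, 201, 202, 201, 202, 202, 202, 203, 201, 114, 17, 29, 37, 37, 42, 38, 41, 41, 42, 40, 39, 43, 38, 44, 41, 42, 40, 43, 40, 39, 35, 40, 43, 42, 37, 39, 41, 41, 40, 33, 43, 46, 39, 42, 40, 40, 42, 40, 41, 44, 41, 44, 38, 40, 106, 165, 174, 181, 188, 192, 197, 201, 203, 204, 203, 203, 204, 203, 203, 206, 207, 205]
```

Request:
jog_arm(commands=[0.04,0.01,0,2,0.08,0.02,0,4,0.12,0.03,0,6,0.16,0.04,0,6,0.1914,0.05,0,6,0.1914,0.05,0,6,0.1914,0.05,0,6,0.1914,0.05,0.04,6,0.1914,0.05,0.08,6,0.1914,0.05,0.11,6,0.1914,0.05,0.13,6,0.1914,0.05,0.142,6,0.1914,0.05,0.142,6])

```text
time: 9.8
tool_pos: [0.4278, 0.3036, 0.097]
orientation: [-3.138, -0.0, 2.159]
contact_force: [-0.3, -0.7, -0.9]
finger_gap: 0.0598
grasp_force: 0.0
```

Request:
jog_arm(commands=[0,0,0,0,0,0,0,0,0,0,0,0,0,0,0,0,0,0,0,0,0,0,0,0], grip=0.03, newtons=40)

```text
time: 10.4
tool_pos: [0.4291, 0.3051, 0.1005]
orientation: [3.14, 0.0, 2.16]
contact_force: [-2.8, -2.8, 6.6]
finger_gap: 0.0457
grasp_force: 39.9
```

Request:
jog_arm(commands=[0,0,-0.01,0,0,0,-0.03,0,0,0,-0.06,-2,0,0,-0.06,-4,0,0,-0.06,-6.3,0,0,-0.06,-6.3,0,0,-0.06,-6.3,0,0,-0.06,-6.3])

```text
time: 11.2
tool_pos: [0.4281, 0.3047, 0.158]
orientation: [-3.14, -0.0, 2.269]
contact_force: [-0.0, 0.2, -5.2]
finger_gap: 0.046
grasp_force: 39.9
```

Run:
```python
from h import *
np.set_printoptions(precision=4,suppress=True)
S=[];U=[];W=[]
for i in range(4):
    s=monitor.sense(); m=imaging.camera_model("wrist"); im=imaging.get_image("wrist")
    S.append(np.r_[s['tool_pos'],s['orientation']%(2*np.pi)])
    g=cv2.cvtColor(im,cv2.COLOR_RGB2GRAY)[120:235,280:365]
    c=cv2.HoughCircles(cv2.resize(g,None,fx=4,fy=4,interpolation=cv2.INTER_CUBIC),cv2.HOUGH_GRADIENT,1,400,param1=100,param2=15,minRadius=25,maxRadius=90)
    if c is None: continue
    c=c[0,0]; uv=((c[0]+.5)/4-.5+280,(c[1]+.5)/4-.5+120); U.append([*uv,c[2]/4])
    W.append(onz(m,uv,s['tool_pos'][2]-.098+.127))
S=np.array(S);print(S);print(S.mean(0));print(np.array(U),np.array(W))
p=S.mean(0); R=Rn.from_euler('xyz',p[3:])
if W: print('socket in tool',R.inv().apply(np.mean(W,0)-p[:3]))
cv2.imwrite("pics/w7.png",im[...,::-1])
print(R.as_matrix(), s['contact_force'])
M=np.array([.4458,.1721]); Y=np.radians(130.1); y=np.array([np.cos(Y),np.sin(Y)])
t=M+.05*y; print('to y=160',R.inv().apply(np.r_[t,p[2]]-p[:3]))
```

```text
[[0.4281 0.3047 0.158  3.1428 6.2829 2.2694]
 [0.4282 0.3047 0.1582 3.1426 6.283  2.2695]
 [0.4283 0.3047 0.1583 3.1423 6.283  2.2695]
 [0.4284 0.3048 0.1584 3.1422 6.283  2.2696]]
[0.4283 0.3047 0.1582 3.1425 6.283  2.2695]
[] []
[[-0.6432  0.7657 -0.0008]
 [ 0.7657  0.6432 -0.0004]
 [ 0.0002 -0.0009 -1.    ]] [-1.0281  0.0145 -6.3876]
to y=160 [-0.0628 -0.0719  0.    ]
```

View pics/w7.png

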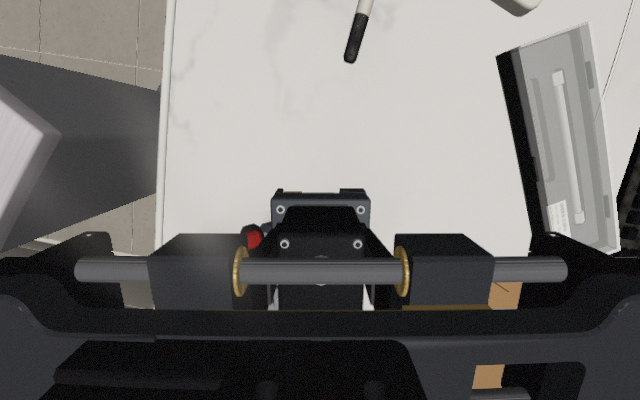

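The held carrier is upright: head-top screws at (285,243) and (357,243), base screws at (277,210) and (363,209). I'll check the camera's lateral bias against the grip's centre line.

Run:
```python
from h import *
np.set_printoptions(precision=4,suppress=True)
p,R=tool(); m=imaging.camera_model("wrist")
g=cv2.imread("pics/w7.png",0)
for r in (200,225): print(r,g[r-1:r+2,264:378].mean(0).round().astype(int).tolist())
for dx,z in((.026,.116),(.026,.042),(.0,.04)): 
    P=R.apply([dx,0,0])+p; P[2]=p[2]-.098+z; print(dx,z,proj(m,P))
hs=proj(m,[R.apply([.032,sx,0])+p*[1,1,0]+[0,0,p[2]-.098+.042] for sx in(-.038,.038)]);print('base +y edge z42',hs)
```

```text
200 [207, 207, 207, 207, 206, 208, 152, 61, 70, 70, 69, 72, 70, 72, 72, 69, 72, 70, 72, 72, 70, 70, 70, 71, 69, 70, 73, 71, 71, 71, 71, 73, 71, 71, 71, 71, 71, 70, 71, 72, 71, 72, 71, 70, 72, 71, 71, 72, 72, 70, 70, 71, 72, 71, 70, 69, 70, 70, 69, 70, 74, 71, 72, 72, 71, 71, 72, 70, 72, 69, 71, 72, 73, 72, 71, 72, 73, 74, 73, 71, 73, 73, 72, 73, 74, 72, 74, 73, 71, 75, 74, 73, 72, 72, 71, 74, 72, 74, 75, 73, 72, 73, 72, 74, 74, 78, 132, 206, 206, 206, 205, 205, 206, 205]
225 [49, 53, 48, 45, 44, 44, 41, 41, 58, 77, 80, 68, 29, 13, 11, 11, 13, 7, 13, 7, 14, 15, 14, 18, 12, 5, 11, 12, 10, 10, 12, 13, 9, 11, 11, 4, 13, 11, 9, 11, 10, 8, 4, 14, 10, 11, 11, 16, 10, 11, 14, 10, 10, 8, 16, 13, 9, 7, 9, 18, 14, 9, 14, 12, 14, 11, 12, 13, 11, 7, 14, 11, 15, 11, 7, 12, 2, 9, 8, 7, 15, 16, 7, 12, 12, 10, 14, 6, 10, 6, 8, 11, 12, 12, 10, 18, 14, 17, 16, 18, 21, 38, 80, 87, 82, 129, 204, 204, 205, 204, 204, 204, 203, 205]
0.026 0.116 [[321.574  219.4871]]
0.026 0.042 [[321.1959 188.8697]]
0.0 0.04 [[321.1709 222.0983]]
base +y edge z42 [[268.6672 180.7561]
 [373.7234 180.7434]]
```

Run:
```python
from h import *
np.set_printoptions(precision=4,suppress=True)
g=cv2.imread("pics/w7.png",0)
print('v320',[(r,int(g[r,305:335].mean())) for r in range(184,256)])
print('v284foot',[(r,int(g[r,278:290].mean())) for r in range(184,206)])
for r in (232,238,248,254): print(r,g[r,268:374].tolist())
```

```text
v320 [(184, 206), (185, 206), (186, 205), (187, 205), (188, 205), (189, 205), (190, 205), (191, 205), (192, 156), (193, 71), (194, 28), (195, 28), (196, 28), (197, 29), (198, 36), (199, 55), (200, 70), (201, 86), (202, 89), (203, 88), (204, 72), (205, 56), (206, 26), (207, 10), (208, 10), (209, 10), (210, 9), (211, 8), (212, 10), (213, 8), (214, 10), (215, 12), (216, 11), (217, 10), (218, 10), (219, 11), (220, 11), (221, 10), (222, 11), (223, 12), (224, 8), (225, 13), (226, 11), (227, 12), (228, 11), (229, 12), (230, 10), (231, 11), (232, 16), (233, 19), (234, 20), (235, 24), (236, 27), (237, 30), (238, 34), (239, 36), (240, 36), (241, 37), (242, 36), (243, 36), (244, 36), (245, 35), (246, 35), (247, 35), (248, 35), (249, 34), (250, 34), (251, 35), (252, 35), (253, 35), (254, 35), (255, 40)]
v284foot [(184, 208), (185, 208), (186, 207), (187, 207), (188, 173), (189, 130), (190, 127), (191, 99), (192, 62), (193, 34), (194, 28), (195, 26), (196, 28), (197, 30), (198, 39), (199, 58), (200, 71), (201, 81), (202, 84), (203, 82), (204, 80), (205, 105)]
232 [39, 15, 13, 8, 18, 9, 8, 17, 9, 
[... 956 characters left out ...]
40, 31, 36, 33, 42, 36, 32, 32, 37, 39, 40, 37, 38, 36, 36, 33, 35, 34, 34, 31, 36, 37, 36, 35, 30, 42, 35, 38, 38, 37, 38, 38, 38, 38, 34, 32, 39, 39, 34, 41, 40, 42, 39, 37, 43, 41, 38, 33, 51, 80, 103, 136, 115, 92, 52, 40, 30, 32, 29, 12, 18, 25, 25, 10, 12, 7, 11, 2]
254 [17, 22, 28, 29, 23, 19, 24, 22, 20, 18, 22, 29, 29, 30, 34, 36, 24, 34, 34, 31, 30, 36, 33, 31, 35, 30, 34, 33, 31, 31, 30, 33, 34, 32, 36, 38, 34, 33, 29, 35, 37, 39, 30, 39, 33, 33, 35, 40, 36, 37, 38, 36, 37, 34, 33, 34, 33, 35, 40, 33, 34, 33, 38, 39, 34, 40, 38, 36, 35, 32, 41, 34, 36, 38, 38, 34, 39, 40, 39, 29, 37, 35, 33, 36, 37, 37, 40, 33, 37, 32, 36, 38, 38, 30, 29, 22, 26, 6, 22, 15, 17, 23, 24, 18, 10, 11]
```

Run:
```python
from h import *
from scipy.optimize import least_squares
np.set_printoptions(precision=4,suppress=True)
p,R=tool(); m=imaging.camera_model("wrist")
B=np.array([[-38,32,42],[38,32,42],[0,32,0],[0,32,18],[0,32,116]])*1e-3
obs=np.array([270.8,199.5,369.9,199.5,188.3,192.3,235.])
def f(q):
    phi,dx,dz,dl=q
    # carrier x->tool y, carrier y->tool x, carrier z->-tool z ; pivot at grip (0,0,.095)
    b=B-[0,0,.095]; c,s=np.cos(phi),np.sin(phi)
    y=c*b[:,1]-s*b[:,2]; z=s*b[:,1]+c*b[:,2]
    t=np.c_[y+dx,b[:,0]+dl,.003-z-dz]
    u=proj(m,R.apply(t)+p); return np.r_[u[:2].ravel(),u[2:,1]]
r=least_squares(lambda q:f(q)-obs,[0,0,0,0],x_scale=[.1,.01,.01,.01]);print(r.x,r.fun,r.cost); print(f([0,0,0,0]))
```

```text
[ 0.0142 -0.0168 -0.0092 -0.0006] [-0.006   0.0061  0.006  -0.0087 -0.1931  0.2167 -0.0204] 0.042419836048852376
[268.6378 180.749  373.6946 180.7363 172.5482 175.6895 207.2747]
```

Run:
```python
from h import *
from scipy.optimize import least_squares
np.set_printoptions(precision=4,suppress=True)
p,R=tool(); m=imaging.camera_model("wrist")
B=np.array([[0,32,42],[0,32,0],[0,32,18],[0,32,116]])*1e-3
obs=np.array([199.5,188.3,192.3,235.])
def f(q,dz):
    phi,dx=q
    b=B-[0,0,.095]; c,s=np.cos(phi),np.sin(phi)
    y=c*b[:,1]-s*b[:,2]; z=s*b[:,1]+c*b[:,2]
    return proj(m,R.apply(np.c_[y+dx,0*y,.003-z-dz])+p)[:,1]
for dz in(0,-.003,-.006,-.009,-.012):
    r=least_squares(lambda q:f(q,dz)-obs,[0,0],x_scale=[.1,.01]);print(dz,r.x,r.fun)
g=cv2.imread("pics/w5.png",0)
print([(r,int(g[r,312:328].mean())) for r in range(150,236)])
print([(r,int(g[r,294:297].mean())) for r in range(150,216)])
print('cols',[(c,int(g[196:204,c].mean())) for c in range(284,360)])
m['T']=np.load("pics/w5T.npy")
# predicted px for standing carrier at tool pose of w5, yaw 123.75, centre C
Y=np.radians(123.75); y=np.array([np.cos(Y),np.sin(Y),0]); x=np.array([y[1],-y[0],0]); C=np.array([.4276,.3056,0])
for n,a in {'base+y':(0,.032,.042),'head+y':(0,.032,.116),'head-y':(0,-.032,.116),'base-x':(-.038,0,.042),'base+x':(.038,0,.042),'head-x':(-.023,0,.116),'head+x':(.023,0,.116)}.items():
    print(n,proj(m,C+a[0]*x+a[1]*y+[0,0,a[2]]))
```

```text
0 [-0.0001 -0.0138] [-0.1635 -0.068   0.2121  0.0196]
-0.003 [ 0.0045 -0.0148] [-0.1104 -0.1098  0.2135  0.0067]
-0.006 [ 0.0092 -0.0158] [-0.0586 -0.1504  0.215  -0.0061]
-0.009 [ 0.0138 -0.0167] [-0.0082 -0.19    0.2165 -0.0188]
-0.012 [ 0.0185 -0.0177] [ 0.0411 -0.2285  0.2183 -0.0314]
[(150, 210), (151, 209), (152, 209), (153, 210), (154, 209), (155, 209), (156, 209), (157, 209), (158, 143), (159, 51), (160, 59), (161, 73), (162, 39), (163, 12), (164, 9), (165, 17), (166, 14), (167, 14), (168, 27), (169, 46), (170, 67), (171, 69), (172, 69), (173, 68), (174, 67), (175, 68), (176, 67), (177, 66), (178, 66), (179, 69), (180, 100), (181, 119), (182, 113), (183, 128), (184, 143), (185, 150), (186, 154), (187, 155), (188, 153), (189, 146), (190, 134), (191, 118), (192, 87), (193, 64), (194, 58), (195, 57), (196, 57), (197, 55), (198, 57), (199, 56), (200, 55), (201, 54), (202, 53), (203, 53), (204, 52), (205, 51), (206, 50), (207, 50), (208, 49), (209, 48), (210, 49), (211, 47), (212, 46), (213, 45), (214, 45), (215, 44), (216, 44), (217, 42), (218, 42), (219, 41), (220, 39), (221, 39
[... 1277 characters left out ...]
 (316, 55), (317, 55), (318, 55), (319, 56), (320, 55), (321, 55), (322, 55), (323, 55), (324, 56), (325, 57), (326, 55), (327, 57), (328, 55), (329, 57), (330, 57), (331, 56), (332, 56), (333, 56), (334, 57), (335, 55), (336, 55), (337, 56), (338, 57), (339, 56), (340, 55), (341, 47), (342, 34), (343, 105), (344, 105), (345, 108), (346, 94), (347, 95), (348, 95), (349, 97), (350, 193), (351, 207), (352, 207), (353, 206), (354, 207), (355, 207), (356, 206), (357, 207), (358, 206), (359, 207)]
base+y [[319.7753 146.7858]]
head+y [[319.7357 150.8643]]
head-y [[319.7639 215.6797]]
base-x [[288.8095 173.2844]]
base+x [[350.7519 173.2762]]
head-x [[296.1156 184.1541]]
head+x [[343.3783 184.145 ]]
```

Request:
jog_arm(commands=[-0.012,-0.018,0,0,-0.025,-0.036,0,0,-0.037,-0.054,0,0,-0.049,-0.0712,0,0,-0.049,-0.0712,0,0,-0.049,-0.0712,0.02,0,-0.049,-0.0712,0.0373,0,-0.049,-0.0712,0.0373,0,-0.049,-0.0712,0.0373,0,-0.049,-0.0712,0.0373,0])

```text
time: 12.4
tool_pos: [0.4065, 0.2221, 0.1227]
orientation: [3.14, 0.001, 2.27]
contact_force: [0.2, -0.0, -5.7]
finger_gap: 0.0459
grasp_force: 40.0
```

```bash
cat > rel.py <<'E'
from h import *
np.set_printoptions(precision=4,suppress=True)
S=[];F=[]
for i in range(3):
    s=monitor.sense(); S.append(np.r_[s['tool_pos'],s['orientation']%(2*np.pi)]); F.append(s['contact_force']); imaging.get_image("wrist")
p=np.mean(S,0); Y=np.radians(130.1); y=np.array([np.cos(Y),np.sin(Y),0]); x=np.array([y[1],-y[0],0])
M=np.array([.4463,.1726,0])-.11*y
d=p[:3]-M; print('carrier in rail x,y,z',d@x,d@y-.0138,d[2]-.098,'yaw',np.degrees(p[5]),'F rail',np.mean(F,0)@np.c_[x,y,[0,0,1]],s['time'],s['wrist_torque'])
E
python3 rel.py
```

```text
carrier in rail x,y,z 0.0013931577895125687 0.15968708908339646 0.024768876735875217 yaw 130.0663331603694 F rail [ 0.0492  0.1542 -5.8173] 12.5 [ 0.0061  0.0356 -0.0236]
```

Run:
```python
from h import *
np.set_printoptions(precision=4,suppress=True)
for y0 in (2.6748,2.6761):
    p=np.array([.293,.58,.237]);R=Rn.from_euler('xyz',[np.pi,0,y0])
    for n,a in [('w1',(-.2,-.157,0,35)),('grip',(.0084,-.0024,.1995,-5.5)),('drag',(.035,0,0,0)),('arc',(-.0525,0,-.0586,0)),('up',(0,0,-.008,0)),('pull',(-.06,0,.003,0)),('w5',(0,0,-.14,0)),('w6',(-.18,-.03,0,-6)),('regrip',(.1914,.05,.142,6)),('w7',(0,0,-.06,-6.3)),('now',(-.049,-.0712,.0373,0))]:
        p=p+R.apply(a[:3]); R=R*Rn.from_euler('z',a[3],degrees=True); print(n,p,np.degrees(R.as_euler('xyz')[2]))
m=imaging.camera_model("wrist")
for i in range(3): print(monitor.sense()['tool_pos'],imaging.camera_model("wrist")['T'][:3,3]); imaging.get_image("wrist")
```

```text
w1 [0.4009 0.3498 0.237 ] 118.2547510415926
grip [0.3949 0.3561 0.0375] 123.75475104159261
drag [0.3754 0.3852 0.0375] 123.75475104159261
arc [0.4046 0.3415 0.0961] 123.75475104159261
up [0.4046 0.3415 0.1041] 123.75475104159261
pull [0.4379 0.2916 0.1011] 123.75475104159261
w5 [0.4379 0.2916 0.2411] 123.75475104159261
w6 [0.513  0.1253 0.2411] 129.7547510415926
regrip [0.429  0.3044 0.0991] 123.75475104159261
w7 [0.429  0.3044 0.1591] 130.05475104159257
now [0.4061 0.2211 0.1218] 130.05475104159257
w1 [0.4012 0.3499 0.237 ] 118.3292355549596
grip [0.3951 0.3562 0.0375] 123.82923555495961
drag [0.3757 0.3853 0.0375] 123.82923555495961
arc [0.4049 0.3416 0.0961] 123.82923555495961
up [0.4049 0.3416 0.1041] 123.82923555495961
pull [0.4383 0.2918 0.1011] 123.82923555495961
w5 [0.4383 0.2918 0.2411] 123.82923555495961
w6 [0.5136 0.1256 0.2411] 129.82923555495958
regrip [0.4294 0.3046 0.0991] 123.82923555495961
w7 [0.4294 0.3046 0.1591] 130.12923555495962
now [0.4065 0.2212 0.1218] 130.12923555495962
[0.4063 0.2219 0.1226] [0.3628 0.2724 0.2693]
[0.4062 0.2218 0.1224] [0.3627 0.2723 0.2691]
[0.406  0.2218 0.1222] [0.3626 0.2722 0.2689]
```

Request:
jog_arm(commands=[-0.004,-0.0004,0,0,-0.008,-0.0004,0,0,-0.012,-0.0004,0,0,-0.016,-0.0004,0,0,-0.019,-0.0004,0,0,-0.022,-0.0004,0,0,-0.025,-0.0004,0,0,-0.028,-0.0004,0,0,-0.031,-0.0004,0,0,-0.034,-0.0004,0,0,-0.034,-0.0004,0,0])

```text
time: 13.8
tool_pos: [0.4276, 0.1957, 0.1226]
orientation: [3.14, -0.001, 2.269]
contact_force: [-3.9, 2.3, 1.8]
finger_gap: 0.046
grasp_force: 40.0
```

```bash
sed -i 's/M=np.array.*/M=np.array([.4475,.1713,0])-.11*y/' rel.py; python3 rel.py
```

```text
carrier in rail x,y,z 0.00046094546524054513 0.12774182409750146 0.024543405421136102 yaw 130.0354257189897 F rail [-1.0939  4.6879  1.7953] 13.9 [ 0.5183  0.8739 -0.0409]
```

Request:
jog_arm(commands=[0,0,-0.0008,0,0,0,-0.001,0,-0.003,0,-0.001,0,-0.006,0,-0.001,0,-0.009,0,-0.001,0,-0.012,0,-0.001,0,-0.012,0,-0.001,0])

```text
time: 14.65
tool_pos: [0.4355, 0.1855, 0.1225]
orientation: [3.141, 0.001, 2.269]
contact_force: [0.5, 0.4, -2.0]
finger_gap: 0.0458
grasp_force: 40.0
```

```bash
python3 rel.py
```

```text
carrier in rail x,y,z -7.14616748349576e-05 0.11484893887951719 0.024473145063711996 yaw 130.04190477068246 F rail [ 0.2821 -0.5778 -2.5858] 14.75 [-0.2245 -0.3095 -0.0091]
```

Request:
jog_arm(commands=[-0.005,0,0,0,-0.01,0,0,0,-0.015,0,0,0,-0.02,0,0,0,-0.025,0,0,0,-0.03,0,0,0,-0.035,0,0,0,-0.04,0,0,0,-0.045,0,0,0,-0.05,0,0,0,-0.05,0,0,0])

```text
time: 15.9
tool_pos: [0.4678, 0.147, 0.1225]
orientation: [3.142, 0.002, 2.27]
contact_force: [-0.4, -0.0, -2.2]
finger_gap: 0.0458
grasp_force: 40.0
```

```bash
python3 rel.py
```

```text
carrier in rail x,y,z -0.00017369293390177384 0.064558588144246 0.02445865945974217 yaw 130.04348815872248 F rail [-0.2464 -1.1111 -1.857 ] 16.0 [-0.3174 -0.3598 -0.0588]
```

Request:
jog_arm(commands=[-0.005,0,0,0,-0.01,0,0,0,-0.015,0,0,0,-0.02,0,0,0,-0.025,0,0,0,-0.03,0,0,0,-0.034,0,0,0,-0.038,0,0,0,-0.04,0,0,0,-0.042,0,0,0,-0.043,0,0,0,-0.043,0,0,0])

```text
time: 17.25
tool_pos: [0.4949, 0.1148, 0.1225]
orientation: [3.141, 0.0, 2.27]
contact_force: [-1.4, 2.4, 0.8]
finger_gap: 0.046
grasp_force: 40.0
```

```bash
python3 rel.py
```

```text
carrier in rail x,y,z -0.00012456877256061005 0.022470960539881256 0.024493031242001098 yaw 130.06153485532084 F rail [0.3437 2.8714 1.085 ] 17.35 [0.4533 0.1451 0.027 ]
```

Force along +y is starting to build, so it is close to the stop. I'll push on gently.

Request:
jog_arm(commands=[-0.001,0,0,0,-0.002,0,0,0,-0.002,0,0,0,-0.002,0,0,0])

```text
time: 17.8
tool_pos: [0.4952, 0.1145, 0.1227]
orientation: [-3.141, -0.003, 2.27]
contact_force: [-5.6, 6.3, 4.1]
finger_gap: 0.0457
grasp_force: 40.0
```

```bash
python3 rel.py
```

```text
carrier in rail x,y,z -0.00010797894745368644 0.022033249053369924 0.024710139666446237 yaw 130.06051007167136 F rail [0.3814 8.2549 4.3279] 17.9 [1.2704 0.978  0.046 ]
```

Request:
jog_arm(commands=[0,0,0,0,0,0,0,0,0,0,0,0,0,0,-0.015,0,0,0,-0.03,0,0,0,-0.05,0,0,0,-0.05,0], grip=0.052)

```text
time: 18.65
tool_pos: [0.4987, 0.1136, 0.1774]
orientation: [3.135, 0.005, 2.27]
contact_force: [0.5, 0.0, 0.2]
finger_gap: 0.0521
grasp_force: 0.0
```

Request:
jog_arm(commands=[0.015,0,0,0,0.028,0,0,0,0.028,0,0,0,0.028,0,0.02,0,0.028,0,0.04,0,0.028,0,0.055,0,0.028,0,0.066,0,0.028,0,0.066,0,0.028,0,0.066,0], grip=0.082)

```text
time: 19.55
tool_pos: [0.4782, 0.1348, 0.1066]
orientation: [-3.142, -0.0, 2.27]
contact_force: [0.1, 0.6, 0.1]
finger_gap: 0.0819
grasp_force: 0.0
```

```bash
python3 rel.py
python3 - <<'E'
from h import *
p,R=tool();m=imaging.camera_model("wrist"); w=imaging.get_image("wrist"); h=cv2.cvtColor(w,cv2.COLOR_RGB2HSV)
r=((h[...,0]<8)|(h[...,0]>172))&(h[...,1]>150)&(h[...,2]>60); ys,xs=np.nonzero(r); k=(xs>150)&(xs<400); print(len(xs),xs[k].min(),xs[k].max(),ys[k].min(),ys[k].max())
for n,m2 in(("top",0),("scene",0)):
    w=imaging.get_image(n); cv2.imwrite(f"pics/{n}8.png",w[...,::-1])
E
```

```text
carrier in rail x,y,z 0.0002526148991925281 0.048342230051535005 0.00906471492846607 yaw 130.05387272938785 F rail [-0.189   0.2604  0.2467] 19.65 [-0.0261  0.0048 -0.0108]
131 237 258 285 297
```

Request:
jog_arm(commands=[-0.004,0,0,0,-0.008,0,0,0,-0.011,0,0,0,-0.014,0,0,0,-0.016,0,0,0,-0.018,0,0,0,-0.02,0,0,0,-0.022,0,0,0,-0.024,0,0,0,-0.024,0,0,0])

```text
time: 20.85
tool_pos: [0.4936, 0.1187, 0.1078]
orientation: [3.138, -0.005, 2.268]
contact_force: [-3.7, 9.6, 6.6]
finger_gap: 0.0824
grasp_force: 4.8
```

```bash
python3 rel.py
```

```text
carrier in rail x,y,z 0.0014168189080517625 0.02628783568934963 0.009793087716710294 yaw 129.93428414883977 F rail [2.7579 9.864  6.8073] 20.95 [ 1.4478  0.866  -0.3786]
```

Request:
jog_arm(commands=[-0.002,0,0,0,-0.004,0,0,0,-0.006,0,0,0,-0.008,0,0,0,-0.01,0,0,0,-0.01,0,0,0])

```text
time: 21.6
tool_pos: [0.5004, 0.1109, 0.1079]
orientation: [3.138, -0.004, 2.268]
contact_force: [-2.8, 8.8, 7.1]
finger_gap: 0.082
grasp_force: 5.4
```

```bash
python3 rel.py
```

```text
carrier in rail x,y,z 0.001511019681628216 0.015923681733968343 0.00994875903021361 yaw 129.95012397066392 F rail [3.3558 8.3966 6.7829] 21.7 [ 1.3753  0.7453 -0.3555]
```

Request:
jog_arm(commands=[-0.0015,0,0,0,-0.003,0,0,0,-0.0045,0,0,0,-0.006,0,0,0,-0.006,0,0,0])

```text
time: 22.25
tool_pos: [0.5029, 0.1067, 0.1071]
orientation: [3.14, -0.007, 2.267]
contact_force: [-5.9, 10.5, 5.7]
finger_gap: 0.0822
grasp_force: 6.2
```

```bash
python3 rel.py
```

```text
carrier in rail x,y,z 0.0007160953359478144 0.01108065888512702 0.009048842157580242 yaw 129.91655669684988 F rail [ 2.1933 10.9725  5.7242] 22.35 [ 1.6552  1.182  -0.4903]
```

Request:
jog_arm(commands=[-0.0015,0,0,0,-0.003,0,0,0,-0.0045,0,0,0,-0.006,0,0,0,-0.006,0,0,0])

```text
time: 22.9
tool_pos: [0.5039, 0.1053, 0.1067]
orientation: [3.141, -0.018, 2.264]
contact_force: [-14.7, 22.7, 11.6]
finger_gap: 0.082
grasp_force: 13.2
```

```bash
python3 rel.py
```

```text
carrier in rail x,y,z 0.000597749356602963 0.009405776241275487 0.008696775753933308 yaw 129.74023026637013 F rail [ 3.1092 26.0533 11.2042] 23.0 [ 3.6835  3.0121 -1.1386]
```

Request:
jog_arm(commands=[-0.0015,0,0,0,-0.0025,0,0,0,-0.0025,0,0,0])

```text
time: 23.35
tool_pos: [0.5042, 0.1049, 0.1066]
orientation: [-3.141, -0.022, 2.263]
contact_force: [-17.6, 28.0, 13.9]
finger_gap: 0.0819
grasp_force: 16.3
```

```bash
python3 rel.py
```

```text
carrier in rail x,y,z 0.000568665244904751 0.008853169841633462 0.008576623982935391 yaw 129.6692589654323 F rail [ 4.3295 32.1654 14.1368] 23.45 [ 4.5305  3.8062 -1.4395]
```

Request:
jog_arm(commands=[0.01,0,0,0,0.03,0,0,0,0.05,0,0,0,0.05,0,-0.03,0,0.05,0,-0.07,0,0.03,0,-0.1,0,-0.01,0,-0.13,0,-0.03,0,-0.13,0,-0.03,0,-0.13,0,-0.03,0,-0.13,0,-0.03,0,-0.13,0])

```text
time: 24.6
tool_pos: [0.5276, 0.0751, 0.2352]
orientation: [-3.14, -0.001, 2.27]
contact_force: [-0.5, -0.7, 0.5]
finger_gap: 0.082
grasp_force: 0.0
```

Run:
```python
from h import *
np.set_printoptions(precision=4,suppress=True)
p,R=tool();m=imaging.camera_model("wrist"); w=imaging.get_image("wrist"); cv2.imwrite("pics/w9.png",w[...,::-1])
print(p,monitor.sense()['contact_force'])
h=cv2.cvtColor(w,cv2.COLOR_RGB2HSV)
r=(((h[...,0]<8)|(h[...,0]>172))&(h[...,1]>150)&(h[...,2]>60)).astype(np.uint8)
n,l,s,c=cv2.connectedComponentsWithStats(r)
Y=np.radians(130.1); y=np.array([np.cos(Y),np.sin(Y),0]); x=np.array([y[1],-y[0],0]); O=np.array([.4475,.1713,0])-.11*y
C=O+.02*y+[0,0,.022]
cv=lambda a:C+a[0]*x+a[1]*y+[0,0,a[2]]
for i in range(1,n):
    if s[i,4]>60: 
        print(s[i],c[i],cv2.minAreaRect(np.argwhere(l==i)[:,::-1].astype(np.float32)))
for q in(0,.7,1.1,1.4):
    a=.7-q; u=np.array([.7071,0,.7071]); b=np.cos(a)*u+np.sin(a)*np.array([0,1,0]); k=np.array([-.062,0,.057])+.012*np.array([-.707,0,.707])
    print(q,proj(m,[cv(k+.023*b),cv(k-.023*b)]).ravel())
print('head top corners',proj(m,[cv((sx*.023,sy*.032,.116)) for sx in(-1,1) for sy in(-1,1)]))
g=cv2.cvtColor(w,cv2.COLOR_RGB2GRAY); col=int(proj(m,cv((0.015,0,.116)))[0,0]); print(col,[(rr,int(g[rr,col-4:col+5].mean())) for rr in range(110,236)])
```

```text
[0.5276 0.0751 0.2352] [-0.7536 -0.5465 -0.7807]
[244 145  37  32 690] [262.3174 160.6116] ((261.7458801269531, 160.29510498046875), (42.1241340637207, 19.9737548828125), 50.19443130493164)
0 [262.7863 149.3165 245.8944 175.5206]
0.7 [266.5938 164.8394 242.5    161.5699]
1.1 [265.9393 173.7317 242.8469 153.3884]
1.4 [264.1567 179.1658 244.2383 148.022 ]
head top corners [[296.109  205.2074]
 [294.5807 131.1253]
 [347.9109 205.2081]
 [349.5789 131.1117]]
339 [(110, 194), (111, 193), (112, 194), (113, 193), (114, 193), (115, 193), (116, 192), (117, 193), (118, 192), (119, 191), (120, 192), (121, 192), (122, 191), (123, 191), (124, 191), (125, 190), (126, 190), (127, 190), (128, 148), (129, 47), (130, 46), (131, 80), (132, 119), (133, 131), (134, 125), (135, 125), (136, 127), (137, 110), (138, 94), (139, 96), (140, 94), (141, 95), (142, 94), (143, 93), (144, 93), (145, 93), (146, 92), (147, 91), (148, 91), (149, 89), (150, 88), (151, 88), (152, 87), (153, 87), (154, 87), (155, 84), (156, 85), (157, 83), (158, 82), (159, 82), (160, 81), (161, 80), (162, 80), (163, 79), (164, 79), (165, 78), (166, 78), (167, 76), (168, 76), (169, 75), (170, 74), (171, 74), (172, 73), (173, 71), (174, 72), (175, 71), (176, 69), (177, 69), (178, 68), (179, 66), (180, 67), (181, 66), (182, 65), (183, 64), (184, 64), (185, 62), (186, 62), (187, 61), (188, 59), (189, 60), (190, 58), (191, 59), (192, 57), (193, 54), (194, 56), (195, 90), (196, 107), (197, 99), (198, 94), (199, 96), (200, 57), (201, 57), (202, 144), (203, 154), (204, 154), (205, 153), (206, 156), (207, 163), (208, 168), (209, 156), (210, 135), (211, 125), (212, 126), (213, 107), (214, 58), (215, 29), (216, 32), (217, 34), (218, 38), (219, 24), (220, 23), (221, 24), (222, 26), (223, 31), (224, 29), (225, 32), (226, 37), (227, 39), (228, 39), (229, 38), (230, 43), (231, 51), (232, 49), (233, 45), (234, 42), (235, 27)]
```

Run:
```python
from h import *
import itertools
np.set_printoptions(precision=1,suppress=True)
m=imaging.camera_model("wrist")
Y=np.radians(130.1); y=np.array([np.cos(Y),np.sin(Y),0]); x=np.array([y[1],-y[0],0]); O=np.array([.4475,.1713,0])-.11*y
C=O+.0225*y+[0,0,.022]
for q in(0.9,1.1,1.2,1.3,1.4):
    a=.7-q; u=np.array([.7071,0,.7071]); e=np.array([0,1,0]); ax=np.array([-.7071,0,.7071]); b=np.cos(a)*u+np.sin(a)*e; t=-np.sin(a)*u+np.cos(a)*e
    K=[np.array([-.062,0,.057])+i*.023*b+j*.006*t+k*.012*ax for i,j,k in itertools.product((-1,1),repeat=3)]
    u=proj(m,[C+k[0]*x+k[1]*y+[0,0,k[2]] for k in K]).astype(np.float32)
    print(q,u.min(0),u.max(0),cv2.minAreaRect(u))
```

```text
0.9 [242.  148.7] [286.2 172.8] ((263.5227966308594, 160.72459411621094), (47.371185302734375, 20.316370010375977), 23.184328079223633)
1.1 [241.9 145.2] [286.2 176.6] ((263.160400390625, 160.58718872070312), (49.0462646484375, 23.228099822998047), 38.26057434082031)
1.2 [241.9 143.6] [286.  178.2] ((263.0298767089844, 160.44143676757812), (49.63283920288086, 24.076793670654297), 44.60554885864258)
1.3 [242.1 142.1] [285.6 179.6] ((262.9378967285156, 160.2653045654297), (50.053977966308594, 24.645179748535156), 50.27159118652344)
1.4 [242.4 140.8] [285.2 180.8] ((263.5086669921875, 159.6502227783203), (49.930206298828125, 25.169055938720703), 57.65925979614258)
```

Run:
```python
from h import *
np.set_printoptions(precision=4,suppress=True)
m=imaging.camera_model("wrist"); g=cv2.imread("pics/w9.png",0)
Y=np.radians(130.1); y=np.array([np.cos(Y),np.sin(Y),0]); x=np.array([y[1],-y[0],0]); O=np.array([.4475,.1713,0])-.11*y
f=lambda yy,z,xx=0:proj(m,O+xx*x+yy*y+[0,0,z])[0]
print('pred mouth',f(.11,.0375),'taper',f(.096,.04),'base+y z42',f(.052,.064),'slot',f(.052,.04),'head+y',f(.052,.138),'head-y',f(-.012,.138))
for a,b in((300,316),(318,334)): print([(r,int(g[r,a:b].mean())) for r in range(40,146)])
```

```text
pred mouth [321.6954  79.3167] taper [321.691  91.925] base+y z42 [321.7191 131.3947] slot [321.6562 131.4381] head+y [321.991  131.2071] head-y [321.9011 205.2892]
[(40, 207), (41, 206), (42, 205), (43, 204), (44, 202), (45, 199), (46, 193), (47, 185), (48, 176), (49, 170), (50, 167), (51, 170), (52, 173), (53, 177), (54, 181), (55, 185), (56, 189), (57, 192), (58, 195), (59, 198), (60, 201), (61, 203), (62, 204), (63, 205), (64, 205), (65, 206), (66, 206), (67, 206), (68, 206), (69, 206), (70, 206), (71, 206), (72, 207), (73, 206), (74, 206), (75, 206), (76, 206), (77, 201), (78, 180), (79, 172), (80, 171), (81, 169), (82, 163), (83, 164), (84, 165), (85, 165), (86, 165), (87, 164), (88, 165), (89, 164), (90, 178), (91, 190), (92, 190), (93, 189), (94, 189), (95, 189), (96, 189), (97, 189), (98, 189), (99, 188), (100, 188), (101, 188), (102, 188), (103, 187), (104, 187), (105, 187), (106, 186), (107, 187), (108, 186), (109, 186), (110, 186), (111, 185), (112, 185), (113, 185), (114, 185), (115, 185), (116, 184), (117, 184), (118, 184), (119, 184), (120, 184), (121, 183), (122, 183)
[... 759 characters left out ...]
5, 166), (86, 165), (87, 164), (88, 165), (89, 165), (90, 181), (91, 195), (92, 195), (93, 194), (94, 194), (95, 194), (96, 194), (97, 193), (98, 193), (99, 193), (100, 193), (101, 193), (102, 192), (103, 192), (104, 192), (105, 192), (106, 192), (107, 191), (108, 191), (109, 191), (110, 191), (111, 190), (112, 190), (113, 190), (114, 189), (115, 189), (116, 189), (117, 189), (118, 189), (119, 189), (120, 188), (121, 188), (122, 188), (123, 187), (124, 187), (125, 187), (126, 187), (127, 187), (128, 145), (129, 48), (130, 39), (131, 67), (132, 86), (133, 90), (134, 90), (135, 90), (136, 90), (137, 88), (138, 88), (139, 88), (140, 88), (141, 87), (142, 87), (143, 112), (144, 125), (145, 125)]
```

```bash
python3 -c "
from cell import job
print(job.hand_in())"
```

```text
the job is handed in; nothing more can be done
None
```

I handed the job in at about 25 s: the carrier is on the rail against the stop, knob to the front and turned until it stalled at about 32 N (about 1.3 rad of 1.4 in the last image), the gripper is clear, and nothing in the move readings suggested a bystander was touched; no verdict came back.

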